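# Draw the bolt and open the bolted door of the sample locker

## Task

The small white two-door locker on the bench has its right-hand door standing open already, but its left-hand door is still held shut by the upright bolt near the edge where the doors meet. Pull the bolt's round knob straight up as far as it goes, then swing that left-hand door toward you until it stands about square to the locker's front. Let go and leave the door open with the bolt still drawn up.

Things in the scene. Friction and masses are not known exactly. Their poses are not given: they have to be found in the camera images.
- bolt_knob (a point): Centre of the bolt's knob: upright steel cylinder 24 mm wide, 30 mm high, atop the 8 mm bolt rod on the left door's front, near its free edge, 133 mm from the hinge. Bolt shot: centre 191 mm over the bench, 31 mm over the locker's top. Moves with bolt and door; being round, it can slip round in a light grip. A loose sample pot (29 x 46 mm) stands on the locker's top, over 100 mm away.
- bolt (a joint): How far the bolt is drawn up, m. 0: shot, tip 14 mm deep in the hole of the sill, so the door cannot move (1 to 2 degrees of play). Grows as it is lifted straight up: past 0.014 the tip is clear, 0.028 is the upper stop. It slides stiffly (3 N friction, 0.9 N weight) and stays where it is left.
- door_hinge (a point): Point on the left door's upright hinge axis, at the locker's left end, level with the door's top edge, 156 mm over the bench; it does not move. Door: white panel 146 mm wide, 132 high, 14 thick, no handle but the knob. Locker: white box 300 mm wide, 160 deep, 160 high, fixed, front toward the robot, turned up to 0.2 rad either way.
- bolted_door (a joint): Opening angle of the left door, rad. 0: shut. Grows as it swings out toward the robot about door_hinge, clockwise seen from above: the knob goes toward the robot, then to the left, on an arc of 133 mm radius. 1.57: square to the locker's front; 1.95: stop. Stiff hinge (0.12 N m, about 1 N at the knob); stays where it is left.

How it is judged:
By the outcome, as a careful person would: the job done as asked, in the order asked, and still so for the second after the job is handed in, with the robot touching nothing.
It also fails if it takes over 35 s, if anything falls off the work surface, if the arm or the gripper's body presses on something with over 40 N, if the wrist force passes 120 N, or if a joint passes its speed limit or range.

## Robot

A 6-joint arm with a two-finger parallel gripper is mounted at the origin on a cart in front of the work surface, level with it; the furniture and walls round the work are solid. World frame = base frame: x ahead of the robot, y to its left, z up, the work surface at z = 0. Lengths are in mm, angles in rad, forces in N, time in s.
With the tool pointing down it reaches from about 300 to 875 mm from the base axis. Payload 6.4 kg.
Tool frame: the origin (TCP) lies between the finger pads; the fingertips stand 14 mm ahead of it and the grasp point (between the pads) lies 5 mm behind it; z points along the fingers, y is the direction in which the jaws open and shut (so a half turn about z gives the same grasp; the last joint's range is limited). The gripper opens to 85 mm and grips with 20 to 120 N. Pads are 22 mm wide; open, the fingers measure 114 mm over their backs; the gripper's body (76 mm by 85 mm) begins 54 mm behind the grasp point. The pads swing forward as they close: fully open they stand 13 mm farther back than shut.
Start: joints at [-1.35, 0.181, 1.607, -0, 1.354, -0.206], TCP at [238.044, -523.427, 245.288] pointing down, gripper open.
Joint ranges: [-2.99, 2.99], [-0.89, 2.07], [0.3, 2.58], [-1.14, 4.28], [0, 2.63], [-3.12, 3.12]. Speed limits (rad/s): [2.57, 2.57, 3.01, 3.14, 3.14, 3.14].

## Interface

Orientations are given as a unit quaternion [x, y, z, w].
In Python, from cell import r, viewer gives the robot as it stands. The module is installed in compiled form; this text tells all that it offers.
- The arm moves only by the tool servo_tool, never from a script. Its argument "moves" is a list of rows, each an object of numbers: "dx", "dy", "dz": the shift along the tool's x, y, z in cm; "rx", "ry", "rz": the turn, a rotation vector about the tool's x, y, z in rad; "grip": the finger opening in cm, from 0 to 8.54. A call has 1 to 8 rows; each row is the pose to reach, as a shift and turn from the pose measured when the call began, along the tool's axes at that moment; what a row does not reach only later rows make up. A row lasts 1/10 s, in which the tool goes at most 50 mm and 8.59 degrees, less where a joint would pass 70% of its speed; a pose out of reach is approached as far as the arm can. A call with a gripper value outside its range is refused whole. The fingers move at their own pace and stop on an object; "force" is the grip in N (left out, the last holds). Time passes only in rows, so rows that repeat a pose let the fingers close. It gives the time, the measured TCP pose, the force and the opening at its end, in the units of the state.
- r.sense(): the state, without advancing time (a new reading comes with each control period).
- viewer.capture(name): name is "side" or "top" or "wrist"; returns the picture (400x640x3 uint8, red, green, blue); there is no depth.
- viewer.calibration(name): a dict with "intrinsics" (3x3 intrinsics, pixels), "R" (3x3) and "t" (3): a world point X has camera coordinates R X + t. Camera axes: x right, y down, z forward; pixel columns grow to the right and rows downward; lengths in mm; the calibration is good to about 2 mm. A picture is of the moment at which its call begins: read the wrist's pose just before it. calibration takes no time and is no camera call; for the wrist camera it gives the pose at the moment of the call.
- r.hand_in(): hands the job in, once; it reports no verdict.
The state is a dict: "t": time; "joint_positions": joint angles; "dq": joint speeds; "joint_torque": joint torques, N m; "ee_pos": TCP position; "eef_rot": TCP orientation; "ft_force": force on the tool from outside, world axes, zero at the start; "moment": the same for the moment, N m; "opening": opening from 0.0 (shut) to 1.0 (fully open).
Only numpy, scipy, OpenCV 4.12 (cv2) and the standard library are available. Lean on these libraries where they do the work, as an engineer would, in place of code of your own. Each camera call takes 0.05 s, during which the arm holds its last target. There are 200 camera calls.

## Working session

There is one attempt and no reset: what is moved stays moved. The work goes in short steps, Python scripts to look and compute and a tool call to move; the robot and the scene stay as the last step left them, time stands still between calls to the robot, and variables do not carry over. Pictures are saved under pics/ and viewed, about 8 in all and at most 12, crops included, and the job is handed in when it is done.

Besides the shell and the picture viewer there is one more tool, called after "Call:" in YAML: its name, and indented under it one key for each argument. servo_tool: Moves the arm, as the interface text tells. Its arguments: {"type":"object","properties":{"moves":{"type":"array","items":{"type":"object","properties":{"dx":{"type":"number"},"dy":{"type":"number"},"dz":{"type":"number"},"rx":{"type":"number"},"ry":{"type":"number"},"rz":{"type":"number"},"grip":{"type":"number"}}}},"force":{"type":"number"}},"required":["moves"]}

```bash
mkdir -p pics
cat > h.py <<'E'
from cell import r, viewer
import numpy as np, cv2
def snap(n,f): 
    im=viewer.capture(n); cv2.imwrite(f'pics/{f}.png',cv2.cvtColor(im,cv2.COLOR_RGB2BGR)); return im
def proj(n,X):
    c=viewer.calibration(n); p=np.array(c['intrinsics'])@(np.array(c['R'])@np.array(X,float)+np.array(c['t']).ravel()); return p[:2]/p[2]
def atz(n,u,v,z):
    c=viewer.calibration(n); R=np.array(c['R']); t=np.array(c['t']).ravel()
    d=R.T@np.linalg.solve(np.array(c['intrinsics']),[u,v,1]); o=-R.T@t
    return o+d*(z-o[2])/d[2]
E
python3 - <<'E'
from h import *
a=snap('side','s0');b=snap('top','t0')
cv2.imwrite('pics/st.png',cv2.cvtColor(np.vstack([a,b]),cv2.COLOR_RGB2BGR)[:, :])
for n in('side','top'):
    c=viewer.calibration(n);R=np.array(c['R']);print(n,-R.T@np.array(c['t']).ravel(),R[2])
s=r.sense();print(s['t'],s['ee_pos'],s['eef_rot'],s['opening'])
E
```

```text
side [426.85680697 625.90675056 474.5460825 ] [ 0.19344819 -0.90038169 -0.38973147]
top [ 264.90127493 -146.39172593  933.47757983] [ 0.37162619  0.01119168 -0.92831499]
0.1 [ 237.92429419 -522.93433914  244.46073177] [ 9.77318408e-01  2.11773639e-01 -1.24646375e-06 -8.09235697e-04] 1.0015640470626455
```

View pics/t0.png

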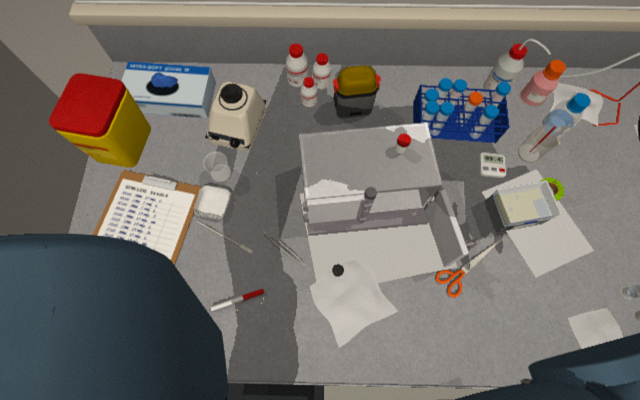

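View pics/s0.png

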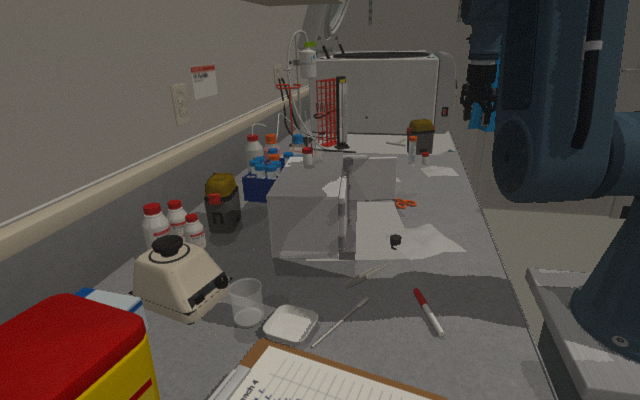

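The top view shows the locker with its knob near (370,192), the pot at (403,141), and the right door open at about (445,230). I'll enlarge this area.

Run:
```python
from h import *
im=cv2.imread('pics/t0.png')[110:280,290:480]
cv2.imwrite('pics/c.png',cv2.resize(im,None,fx=3.5,fy=3.5,interpolation=cv2.INTER_CUBIC))
for n,u,v,z in[('knobtop',370,190,206),('FL',303,192,160),('FR',440,186,160),('BL',300,135,160),('BR',426,124,160)]: print(n,atz('top',u,v,z).round(0))
```

```text
knobtop [ 569. -252.  206.]
FL [ 581. -114.  160.]
FR [ 601. -410.  160.]
BL [ 722. -103.  160.]
BR [ 756. -393.  160.]
```

View pics/c.png

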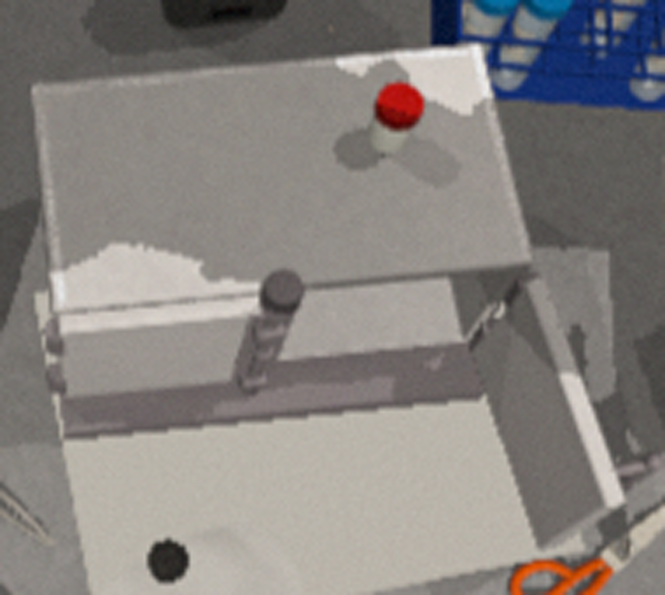

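```bash
cat >> h.py <<'E'
from scipy.spatial.transform import Rotation as Ro
def delta(P,jawyaw=None):
    s=r.sense();R=Ro.from_quat(s['eef_rot']);M=R.as_matrix()
    d=M.T@(np.array(P)-s['ee_pos'])/10
    rv=np.zeros(3)
    if jawyaw is not None:
        y=np.array([np.cos(jawyaw),np.sin(jawyaw),0]);z=np.array([0,0,-1.]);x=np.cross(y,z)
        rv=(R.inv()*Ro.from_matrix(np.c_[x,y,z])).as_rotvec()
    print('t',round(s['t'],2),'pos',np.round(s['ee_pos'],1),'F',np.round(s['ft_force'],1),'op',round(s['opening']*85,1),'-> d cm',d.round(2),'rv',rv.round(3))
E
python3 - <<'E'
from h import *
for n,u,v,z in[('knobtop',290+281/3.5,110+287/3.5,206),('FL',307.1,198,160),('FR',441.4,185,160),('BL',300,135,160),('BR',426.6,123,160)]: print(n,atz('top',u,v,z).round(0))
delta([565,-253,300],0.07)
E
```

```text
knobtop [ 565. -252.  206.]
FL [ 568. -123.  160.]
FR [ 603. -413.  160.]
BL [ 722. -103.  160.]
BR [ 759. -395.  160.]
t 0.1 pos [ 237.9 -522.9  244.5] F [-0.5  0.1 -0.7] op 85.1 -> d cm [ 40.95 -11.04  -5.52] rv [-1.000e-03 -1.000e-03 -1.214e+00]
```

Call:
servo_tool:
  moves:
    - {"dz":-5.5}
    - {"dx":8,"dy":-2,"dz":-5.5,"rz":-0.2}
    - {"dx":13,"dy":-3.5,"dz":-5.5,"rz":-0.35}
    - {"dx":18,"dy":-5,"dz":-5.5,"rz":-0.5}
    - {"dx":23,"dy":-6.2,"dz":-5.5,"rz":-0.65}
    - {"dx":28,"dy":-7.6,"dz":-5.5,"rz":-0.8}
    - {"dx":33,"dy":-9,"dz":-5.5,"rz":-0.95}
    - {"dx":37,"dy":-10,"dz":-5.5,"rz":-1.1}

```text
$.moves[0]: bad value
```

Run:
```python
from h import *
delta([565,-253,300],0.12)
```

```text
t 0.1 pos [ 237.9 -522.9  244.5] F [-0.5  0.1 -0.7] op 85.1 -> d cm [ 40.95 -11.04  -5.52] rv [-1.000e-03 -1.000e-03 -1.264e+00]
```

Call:
servo_tool:
  moves:
    - {"dx":3,"dy":-1,"dz":-3,"rx":0,"ry":0,"rz":-0.1,"grip":8.5}
    - {"dx":8,"dy":-2,"dz":-5.5,"rx":0,"ry":0,"rz":-0.25,"grip":8.5}
    - {"dx":13,"dy":-3.5,"dz":-5.5,"rx":0,"ry":0,"rz":-0.4,"grip":8.5}
    - {"dx":18,"dy":-5,"dz":-5.5,"rx":0,"ry":0,"rz":-0.55,"grip":8.5}
    - {"dx":23,"dy":-6.2,"dz":-5.5,"rx":0,"ry":0,"rz":-0.7,"grip":8.5}
    - {"dx":28,"dy":-7.6,"dz":-5.5,"rx":0,"ry":0,"rz":-0.85,"grip":8.5}
    - {"dx":33,"dy":-9,"dz":-5.5,"rx":0,"ry":0,"rz":-1.0,"grip":8.5}
    - {"dx":37,"dy":-10,"dz":-5.5,"rx":0,"ry":0,"rz":-1.15,"grip":8.5}

```text
t: 0.9
ee_pos: [529.1, -281.4, 299.4]
eef_rot: [0.703, 0.711, 0.0, -0.001]
ft_force: [0.1, -0.6, 1.0]
opening: 0.997
```

Run:
```python
from h import *
delta([565,-253,300],0.12)
```

```text
t 0.9 pos [ 529.1 -281.4  299.4] F [ 0.1 -0.6  1. ] op 84.7 -> d cm [ 2.8   3.63 -0.06] rv [-0.001 -0.002 -0.108]
```

Call:
servo_tool:
  moves:
    - {"dx":2.8,"dy":3.6,"dz":0,"rx":0,"ry":0,"rz":-0.11,"grip":5.5}
    - {"dx":2.8,"dy":3.6,"dz":0,"rx":0,"ry":0,"rz":-0.11,"grip":5.5}
    - {"dx":2.8,"dy":3.6,"dz":0,"rx":0,"ry":0,"rz":-0.11,"grip":5.5}

```text
t: 1.2
ee_pos: [565.1, -251.9, 298.6]
eef_rot: [0.662, 0.75, 0.0, -0.002]
ft_force: [0.2, -1.1, 1.3]
opening: 0.643
```

Run:
```python
from h import *
delta([565,-253,300],0.12)
snap('wrist','w1'); print(proj('wrist',[565,-252,206]),proj('wrist',[565,-252,191]))
```

```text
t 1.2 pos [ 565.1 -251.9  298.6] F [ 0.2 -1.1  1.3] op 54.7 -> d cm [-0.11 -0.02 -0.14] rv [-0.002 -0.003  0.004]
[319.7308046  210.98794824] [319.73053744 205.52858969]
```

View pics/w1.png

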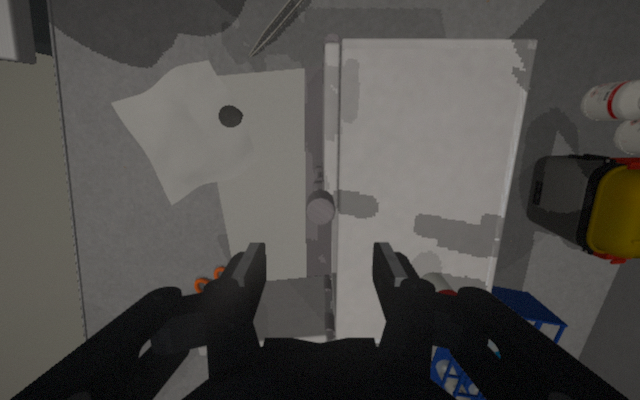

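Knob top is at (320,208), where I predicted (319.7,211), so it matches within 1–2 mm. The locker's front edge runs vertically in the picture, so the jaws are aligned. Descending now.

Call:
servo_tool:
  moves:
    - {"dx":-0.2,"dy":0,"dz":4,"rx":0,"ry":0,"rz":0,"grip":5.5}
    - {"dx":-0.2,"dy":0,"dz":8,"rx":0,"ry":0,"rz":0,"grip":5.5}
    - {"dx":-0.2,"dy":0,"dz":10.5,"rx":0,"ry":0,"rz":0,"grip":5.5}
    - {"dx":-0.2,"dy":0,"dz":11.3,"rx":0,"ry":0,"rz":0,"grip":5.5}
    - {"dx":-0.2,"dy":0,"dz":11.3,"rx":0,"ry":0,"rz":0,"grip":5.5}

```text
t: 1.75
ee_pos: [563.0, -255.4, 184.8]
eef_rot: [0.664, 0.748, -0.0, -0.003]
ft_force: [-0.2, 0.7, -0.5]
opening: 0.641
```

Run:
```python
from h import *
delta([565,-251,186],0.12)
print(atz('wrist',320,200,206)) if 0 else None
for u in(300,): pass
snap('wrist','w2')
```

```text
t 1.75 pos [ 563.  -255.4  184.8] F [-0.2  0.7 -0.5] op 54.4 -> d cm [ 0.41  0.25 -0.12] rv [-0.004 -0.004 -0.   ]
```

View pics/w2.png

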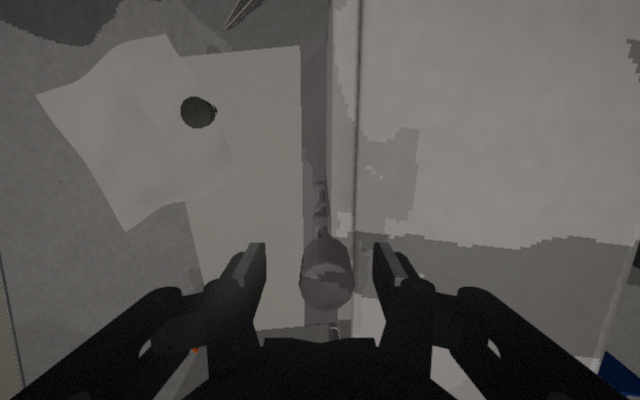

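The knob's top is at (327,287), between the pads and about 3 mm off centre. I'll shift to correct that and close.

Call:
servo_tool:
  force: 45
  moves:
    - {"dx":0.4,"dy":0.25,"dz":-0.1,"rx":0,"ry":0,"rz":0,"grip":5.5}
    - {"dx":0.4,"dy":0.25,"dz":-0.1,"rx":0,"ry":0,"rz":0,"grip":4}
    - {"dx":0.4,"dy":0.25,"dz":-0.1,"rx":0,"ry":0,"rz":0,"grip":2}
    - {"dx":0.4,"dy":0.25,"dz":-0.1,"rx":0,"ry":0,"rz":0,"grip":2}
    - {"dx":0.4,"dy":0.25,"dz":-0.1,"rx":0,"ry":0,"rz":0,"grip":2}
    - {"dx":0.4,"dy":0.25,"dz":-0.1,"rx":0,"ry":0,"rz":0,"grip":2}

```text
t: 2.4
ee_pos: [565.9, -251.9, 189.2]
eef_rot: [0.663, 0.748, -0.0, -0.001]
ft_force: [-3.9, 0.6, 7.1]
opening: 0.262
```

Call:
servo_tool:
  moves:
    - {"dx":0,"dy":0,"dz":-0.5,"rx":0,"ry":0,"rz":0,"grip":2}
    - {"dx":0,"dy":0,"dz":-1,"rx":0,"ry":0,"rz":0,"grip":2}
    - {"dx":0,"dy":0,"dz":-1.5,"rx":0,"ry":0,"rz":0,"grip":2}
    - {"dx":0,"dy":0,"dz":-2,"rx":0,"ry":0,"rz":0,"grip":2}
    - {"dx":0,"dy":0,"dz":-2.3,"rx":0,"ry":0,"rz":0,"grip":2}
    - {"dx":0,"dy":0,"dz":-2.6,"rx":0,"ry":0,"rz":0,"grip":2}
    - {"dx":0,"dy":0,"dz":-2.6,"rx":0,"ry":0,"rz":0,"grip":2}

```text
t: 3.1
ee_pos: [565.9, -251.9, 215.8]
eef_rot: [0.663, 0.748, -0.001, -0.001]
ft_force: [-3.3, -0.5, -0.4]
opening: 0.264
```

Call:
servo_tool:
  moves:
    - {"dx":0,"dy":0,"dz":-0.2,"rx":0,"ry":0,"rz":0,"grip":2}
    - {"dx":0,"dy":0,"dz":-0.3,"rx":0,"ry":0,"rz":0,"grip":2}
    - {"dx":0,"dy":0,"dz":-0.3,"rx":0,"ry":0,"rz":0,"grip":2}

```text
t: 3.4
ee_pos: [565.6, -251.8, 217.5]
eef_rot: [0.663, 0.748, -0.001, -0.001]
ft_force: [0.6, -2.0, -12.0]
opening: 0.261
```

Run:
```python
from h import *
delta([565,-251,186],0.12)
snap('wrist','w3');s=snap('side','s3')
im=cv2.imread('pics/s3.png')[110:290,250:460];w=cv2.imread('pics/w3.png')
cv2.imwrite('pics/c3.png',np.hstack([cv2.resize(w,(480,300)),cv2.resize(im,(315,300))]))
```

```text
t 3.4 pos [ 565.6 -251.8  217.5] F [  0.6  -2.  -12. ] op 22.2 -> d cm [ 0.08 -0.04  3.15] rv [-0.003 -0.001  0.   ]
```

View pics/c3.png

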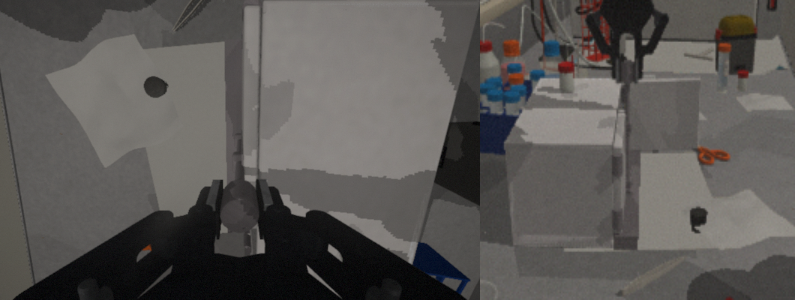

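Run:
```python
from h import *
for u,v,z in[(327,100,156),(344,100,156),(327,10,156),(344,10,156)]: print(atz('wrist',u,v,z).round(1))
# w1 pose: camera rigid to tool; reuse by shifting
p1=np.array([565.1,-251.9,298.6]);p=np.array(r.sense()['ee_pos'])
for u,v in[(325,42),(340,42)]: print('w1',(atz('wrist',u,v,156-(p1-p)[2])+p1-p).round(1))
```

```text
[ 560.8 -170.8  156. ]
[ 571.  -169.6  156. ]
[ 554.7 -123.5  156. ]
[ 564.2 -122.3  156. ]
w1 [ 554.2 -121.7  156. ]
w1 [ 566.4 -120.2  156. ]
```

```bash
cat >> h.py <<'E'
def arc(H,dth,n,rot=1.,z=217):
    s=r.sense();M=Ro.from_quat(s['eef_rot']).as_matrix();p=np.array(s['ee_pos']);H=np.array(H,float)
    e=p[:2]-H;print('rad',np.hypot(*e),'ang',np.arctan2(e[1],e[0]),'F',np.round(s['ft_force'],1),'t',s['t'])
    for i in range(1,n+1):
        a=-dth*i/n; q=np.array([[np.cos(a),-np.sin(a)],[np.sin(a),np.cos(a)]])@e+H
        print((M.T@(np.array([*q,z])-p)/10).round(2), round(-a*rot,3))
E
python3 - <<'E'
from h import *
arc([556,-120],.56,8)
E
```

```text
rad 132.1016167203976 ang -1.4982027332437857 F [  0.8  -2.7 -13.3] t 3.5
[ 0.08 -0.92  0.05] 0.07
[ 0.22 -1.83  0.06] 0.14
[ 0.42 -2.74  0.06] 0.21
[ 0.69 -3.62  0.06] 0.28
[ 1.02 -4.49  0.07] 0.35
[ 1.4  -5.33  0.07] 0.42
[ 1.85 -6.14  0.07] 0.49
[ 2.35 -6.91  0.08] 0.56
```

Call:
servo_tool:
  moves:
    - {"dx":0.1,"dy":-0.9,"dz":0,"rx":0,"ry":0,"rz":0.07,"grip":2}
    - {"dx":0.2,"dy":-1.8,"dz":0,"rx":0,"ry":0,"rz":0.14,"grip":2}
    - {"dx":0.4,"dy":-2.7,"dz":0,"rx":0,"ry":0,"rz":0.21,"grip":2}
    - {"dx":0.7,"dy":-3.6,"dz":0,"rx":0,"ry":0,"rz":0.28,"grip":2}
    - {"dx":1.0,"dy":-4.5,"dz":0,"rx":0,"ry":0,"rz":0.35,"grip":2}
    - {"dx":1.4,"dy":-5.3,"dz":0,"rx":0,"ry":0,"rz":0.42,"grip":2}
    - {"dx":1.85,"dy":-6.1,"dz":0,"rx":0,"ry":0,"rz":0.49,"grip":2}
    - {"dx":2.35,"dy":-6.9,"dz":0,"rx":0,"ry":0,"rz":0.56,"grip":2}

```text
t: 4.3
ee_pos: [494.4, -235.0, 217.4]
eef_rot: [0.845, 0.535, 0.0, -0.002]
ft_force: [4.4, 5.1, -10.0]
opening: 0.269
```

Run:
```python
from h import *
arc([556,-120],.56,8)
```

```text
rad 130.50505775996018 ang -2.0627541096252573 F [  4.4   5.1 -10. ] t 4.3
[ 0.08 -0.91  0.05] 0.07
[ 0.22 -1.81  0.05] 0.14
[ 0.42 -2.7   0.05] 0.21
[ 0.69 -3.58  0.06] 0.28
[ 1.01 -4.43  0.06] 0.35
[ 1.4  -5.26  0.07] 0.42
[ 1.84 -6.06  0.07] 0.49
[ 2.34 -6.82  0.07] 0.56
```

Call:
servo_tool:
  moves:
    - {"dx":0.15,"dy":-0.9,"dz":0,"rx":0,"ry":0,"rz":0.07,"grip":2}
    - {"dx":0.3,"dy":-1.8,"dz":0,"rx":0,"ry":0,"rz":0.14,"grip":2}
    - {"dx":0.5,"dy":-2.7,"dz":0,"rx":0,"ry":0,"rz":0.21,"grip":2}
    - {"dx":0.8,"dy":-3.6,"dz":0,"rx":0,"ry":0,"rz":0.28,"grip":2}
    - {"dx":1.1,"dy":-4.4,"dz":0,"rx":0,"ry":0,"rz":0.35,"grip":2}
    - {"dx":1.5,"dy":-5.3,"dz":0,"rx":0,"ry":0,"rz":0.42,"grip":2}
    - {"dx":1.95,"dy":-6.1,"dz":0,"rx":0,"ry":0,"rz":0.49,"grip":2}
    - {"dx":2.45,"dy":-6.8,"dz":0,"rx":0,"ry":0,"rz":0.56,"grip":2}

```text
t: 5.1
ee_pos: [443.2, -182.7, 217.5]
eef_rot: [0.96, 0.279, -0.0, -0.003]
ft_force: [3.1, 0.4, -11.9]
opening: 0.264
```

Run:
```python
from h import *
# circle fit: radius 133 about H via three points
P=np.array([[565.6,-251.8],[494.4,-235.0],r.sense()['ee_pos'][:2]])
A=np.c_[2*P,np.ones(3)];x=np.linalg.solve(A,(P**2).sum(1));print('centre',x[:2],'r',np.sqrt(x[2]+x[:2]@x[:2]))
arc([556,-120],.45,7)
```

```text
centre [ 558.95329426 -120.69318147] r 131.27519400800213
rad 129.01510640016207 ang -2.6341092260891 F [  3.1   0.4 -11.9] t 5.1
[ 0.08 -0.83  0.05] 0.064
[ 0.2  -1.64  0.05] 0.129
[ 0.38 -2.45  0.06] 0.193
[ 0.62 -3.25  0.06] 0.257
[ 0.9  -4.03  0.07] 0.321
[ 1.23 -4.79  0.07] 0.386
[ 1.61 -5.53  0.08] 0.45
```

Call:
servo_tool:
  moves:
    - {"dx":0.1,"dy":-0.8,"dz":0,"rx":0,"ry":0,"rz":0.06,"grip":2}
    - {"dx":0.2,"dy":-1.6,"dz":0,"rx":0,"ry":0,"rz":0.13,"grip":2}
    - {"dx":0.4,"dy":-2.5,"dz":0,"rx":0,"ry":0,"rz":0.19,"grip":2}
    - {"dx":0.6,"dy":-3.3,"dz":0,"rx":0,"ry":0,"rz":0.26,"grip":2}
    - {"dx":0.9,"dy":-4.1,"dz":0,"rx":0,"ry":0,"rz":0.32,"grip":2}
    - {"dx":1.2,"dy":-4.9,"dz":0,"rx":0,"ry":0,"rz":0.39,"grip":2}
    - {"dx":1.65,"dy":-5.6,"dz":0,"rx":0,"ry":0,"rz":0.45,"grip":2}
    - {"dx":1.65,"dy":-5.6,"dz":0,"rx":0,"ry":0,"rz":0.45,"grip":2}

```text
t: 5.9
ee_pos: [427.4, -125.2, 217.5]
eef_rot: [0.998, 0.058, -0.0, -0.003]
ft_force: [5.4, 0.9, -15.2]
opening: 0.262
```

Run:
```python
from h import *
p=np.array(r.sense()['ee_pos'])[:2];H=np.array([559,-120.7]);e=p-H
print('opened',np.arctan2(-131.1,6.6)-(np.arctan2(e[1],e[0])-(2*np.pi if e[1]>0 else 0)),np.hypot(*e))
delta([430,-110,300])
snap('top','t4');im=cv2.imread('pics/t4.png')[110:300,260:480]
cv2.imwrite('pics/c4.png',cv2.resize(im,None,fx=3,fy=3,interpolation=cv2.INTER_CUBIC))
```

```text
opened 1.5871064427666497 131.71276445120913
t 5.9 pos [ 427.4 -125.2  217.5] F [  5.4   0.9 -15.2] op 22.3 -> d cm [ 0.44 -1.53 -8.25] rv [0. 0. 0.]
```

View pics/c4.png

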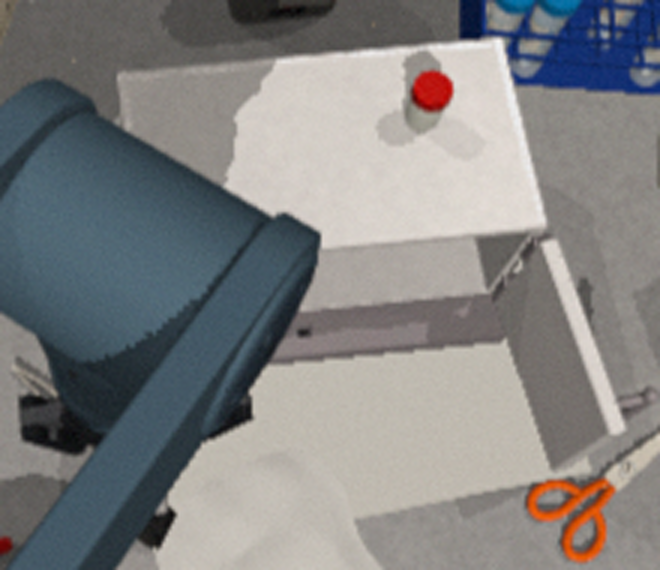

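The arm hides the door here, but the sill hole is uncovered at (303,330) and the pot is still standing. The measured arc gives 1.59 rad. Releasing now.

Call:
servo_tool:
  moves:
    - {"dx":0,"dy":0,"dz":0,"rx":0,"ry":0,"rz":0,"grip":3}
    - {"dx":0,"dy":0,"dz":0,"rx":0,"ry":0,"rz":0,"grip":5}
    - {"dx":0,"dy":0,"dz":0,"rx":0,"ry":0,"rz":0,"grip":6}
    - {"dx":0,"dy":0,"dz":0,"rx":0,"ry":0,"rz":0,"grip":6}
    - {"dx":0,"dy":0,"dz":-2,"rx":0,"ry":0,"rz":0,"grip":6}
    - {"dx":0,"dy":0,"dz":-5,"rx":0,"ry":0,"rz":0,"grip":6}
    - {"dx":0,"dy":0,"dz":-9,"rx":0,"ry":0,"rz":0,"grip":6}
    - {"dx":0,"dy":0,"dz":-11,"rx":0,"ry":0,"rz":0,"grip":6}

```text
t: 6.75
ee_pos: [428.4, -127.1, 331.3]
eef_rot: [0.998, 0.059, 0.002, -0.002]
ft_force: [1.0, 0.1, 1.7]
opening: 0.702
```

Call:
servo_tool:
  moves:
    - {"dx":0,"dy":4,"dz":0,"rx":0,"ry":0,"rz":0,"grip":6}
    - {"dx":0,"dy":8,"dz":0,"rx":0,"ry":0,"rz":0,"grip":6}
    - {"dx":0,"dy":12,"dz":0,"rx":0,"ry":0,"rz":0,"grip":6}
    - {"dx":0,"dy":17,"dz":0,"rx":0,"ry":0,"rz":0,"grip":6}
    - {"dx":0,"dy":21,"dz":0,"rx":0,"ry":0,"rz":0,"grip":6}
    - {"dx":0,"dy":25,"dz":0,"rx":0,"ry":0,"rz":0,"grip":6}
    - {"dx":0,"dy":25,"dz":0,"rx":0,"ry":0,"rz":0,"grip":6}

```text
t: 7.45
ee_pos: [457.0, -380.0, 329.6]
eef_rot: [0.998, 0.057, 0.001, -0.001]
ft_force: [-0.8, 1.4, -0.1]
opening: 0.703
```

Run:
```python
from h import *
delta([430,-110,300])
snap('top','t5');snap('side','s5')
a=cv2.imread('pics/t5.png')[110:290,250:450];b=cv2.imread('pics/s5.png')[110:290,250:450]
cv2.imwrite('pics/c5.png',np.hstack([cv2.resize(x,(400,360),interpolation=cv2.INTER_CUBIC) for x in(a,b)]))
for z in(204,234): print(z,'top',proj('top',[427.4,-125.2,z]),'side',proj('side',[427.4,-125.2,z]))
```

```text
t 7.45 pos [ 457.  -380.   329.6] F [-0.8  1.4 -0.1] op 59.7 -> d cm [  0.37 -27.12   3.03] rv [0. 0. 0.]
204 top [305.76666109 258.2787114 ] side [403.9155968  178.79111421]
234 top [305.3899409  254.65784711] side [404.75337262 164.9757105 ]
```

View pics/c5.png

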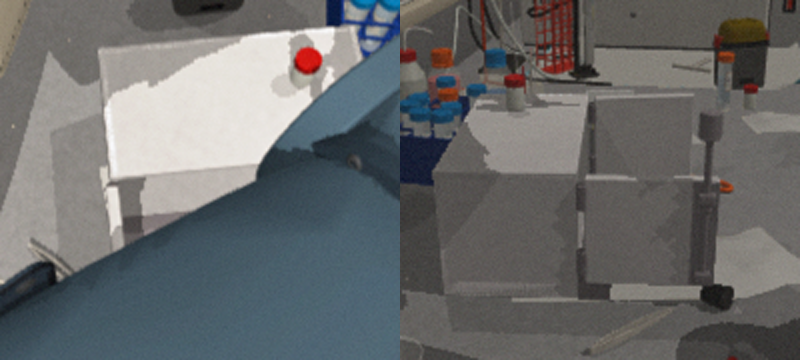

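The side view puts the knob's top at (405,165) and bottom at (404,179). A fully drawn bolt (28 mm) predicts (404.8,165) and (403.9,178.8), so it is up. The door stands square and the arm is clear.

```bash
python3 -c "
from cell import r;print(r.hand_in())"
```

```text
the job is handed in; nothing more can be done
None
```

The left-hand door is open about square to the locker, with its bolt drawn all the way up. The job is handed in, at about 7.5 s of the 35 s allowed.

- **Bolt:** I gripped the knob and lifted it 28.3 mm, until it pulled back with 12 N at the upper stop. In the side picture after release, the knob sits within a pixel of where a fully drawn bolt should be.
- **Door:** I swung it along its arc while turning the gripper with it. The arc measured about 1.59 rad, from a hinge position fitted to the tool's own track. In the side picture the door stands out square from the front.
- **Forces and surroundings:** The readings taken between moves never passed about 16 N. The sample pot is still standing on the locker, and the arm ended clear of everything.
- **Check that failed:** The arm hid most of the door from the top camera both while I held the knob and after I let go. The angle therefore rests on the measured arc and the side picture.

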